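# Shut the jewellery case and lock its quarter-turn fastener

### The arm

A 6-joint arm with a two-finger parallel gripper is mounted at the origin on the work surface. World frame = base frame: x ahead of the robot, y to its left, z up, the work surface at z = 0. Lengths are in m, angles in rad, forces in N, time in s.
With the tool pointing down it reaches from about 0.325 to 0.75 m from the base axis. Payload 7.6 kg.
Tool frame: the origin (TCP) lies midway between the tips of the shut fingers; the grasp point (between the pads) lies 19 mm behind it; z points along the fingers, x is the direction in which the jaws open and shut, and the axes are right-handed (so a half turn about z gives the same grasp; the last joint's range is limited). The gripper opens to 85 mm and grips with 20 to 120 N. Pads are 22 mm wide; open, the fingers measure 114 mm over their backs; the gripper's body (76 mm by 85 mm) begins 54 mm behind the grasp point. The pads swing forward as they close: fully open they stand 13 mm farther back than shut.
Start: joints at [1.072, 0.052, 1.401, -0, 1.689, -0.07], TCP at [0.218, 0.477, 0.231] pointing down, gripper open.
Joint ranges: [-2.9, 2.9], [-0.91, 2.17], [0.12, 2.37], [-1.06, 4.2], [0.26, 2.73], [-2.93, 2.93]. Speed limits (rad/s): [2.57, 2.57, 3.01, 3.14, 3.14, 3.14].

### API

Orientations are given as [roll, pitch, yaw] about the fixed x, y, z axes, in that order (R = Rz(yaw) Ry(pitch) Rx(roll)).
In Python, from plant import env gives the robot as it stands.
- The arm moves only by the shell command python3 -m jog 'ROWS' [OPENING]. ROWS is JSON, a list of rows, each a list of 4 numbers: the shift along the tool's x, y, z in mm, then the turn about the tool's z in degrees. In form: [[tx, ty, tz, spin], ...]. A call has 1 to 5 rows; each row is the pose to reach, as a shift and turn from the pose commanded when the call began, along the tool's axes at that moment; what a row does not reach only later rows make up. A row lasts 1/8 s, in which the tool goes at most 62.5 mm and 10.7 degrees, less where a joint would pass 70% of its speed; a pose out of reach is approached as far as the arm can. A call with a gripper value outside its range is refused whole. OPENING is the closure, from -1 (fully open) to 1 (shut), set as the call begins (- or left out, the last holds). The fingers move at their own pace and stop on an object; the grip force is fixed at half the most. Time passes only in rows, so rows that repeat a pose let the fingers close. It gives the time, the measured TCP pose, the force and the opening at its end, in the units of the state.
- env.read_state(): the state, without advancing time (a new reading comes with each control period).
- env.camera(name): name is "scene" or "side" or "wrist"; returns (picture, depth): 480x640x3 uint8, red, green, blue; 480x640 float32, m along the optical axis (not along the pixel's ray), 0 where there is no reading.
- env.get_calibration(name): a dict with "intrinsics" (3x3 intrinsics, pixels), "xyz" and "attitude" of the camera in the world; the wrist camera has in their place "tool_from_camera" (4x4, takes a point from camera to tool coordinates, whose origin is the TCP and whose axes are the tool frame's). Camera axes: x right, y down, z forward; pixel columns grow to the right and rows downward; lengths in m; the calibration is good to about 2 mm. A picture is of the moment at which its call begins: read the wrist's pose just before it. get_calibration takes no time and is no camera call.
- env.finish_job(): hands the job in, once; it reports no verdict.
The state is a dict: "time_s": time; "joint_pos": joint angles; "joint_vel": joint speeds; "tau": joint torques, N m; "eef_pos": TCP position; "orientation": TCP orientation; "contact_force": force on the tool from outside, world axes, zero at the start; "wrist_torque": the same for the moment, N m; "grip_width": opening from 0.0 (shut) to 1.0 (fully open).
Only numpy, scipy, OpenCV 4.12 (cv2) and the standard library are available. Lean on these libraries where they do the work, as an engineer would, in place of code of your own. Each camera call takes 0.05 s, during which the arm holds its last target. There are 200 camera calls.

### The job

Lock up the jewellery display case: push its lid down until it is fully shut, then set a fingertip in the slot of the round fastener on the lid and turn it clockwise, seen from above, a full quarter turn to its stop so that the lid is locked. Only push with the fingertips: grasp and lift nothing, do not raise the lid, and leave the goods round the case where they are.

Things in the scene. Friction and masses are not known exactly. Their poses are not given: they have to be found in the camera images.
- case: the jewellery display case: a dark wooden tray fixed to the table, 260 mm front to back (its x), 340 mm wide (its y), 66 mm high. Origin at the centre of its underside, on the table; x points from its front (nearer the robot) to its back, z up. The lid's hinge line runs along its back edge, parallel to y, 130 mm behind the origin, 67 mm above the table.
- lid (a joint): angle of the lid in rad: 0 fully shut, growing as it opens; it starts at 0.3 to 0.55. The hinge is stiff: the lid stays where it is left, and pushing it down near its front edge takes about 2 to 6 N. Shut, its top face is 75 mm above the table.
- lid_front (a point): middle of the lid's front edge, on its top face; moves with the lid. x points in the lid's plane from this edge to the hinge 260 mm away, z out of its top face. The lid is a flat plate 260 x 340 x 8 mm, a metal frame round a clear window; its front 115 mm is a solid metal band that may be pressed on at either side of the fastener.
- cam (a joint): angle of the fastener in rad: 0 unlocked, 1.571 locked, against a hard stop; it grows as it turns clockwise seen from above. It starts at 0 to 0.2, stays where it is left, and takes about 0.12 N m to turn. A tongue under the lid turns with it and catches under the case's front rim.
- cam_slot (a point): the fastener: grey round head, 84 mm wide, on the lid's metal band midway between its sides, axis 55 mm behind the front edge. A slot 32 mm wide, 16 mm deep, open at both ends, runs right across between two solid cheeks. Point: on the axis, on the slot's floor, 6 mm above the lid's top. The slot runs along this frame's y: parallel to the case's y at joint 0, front to back at 1.571. z: the axis, up.
- ring_box: bystander: small closed square ring box, 50 x 50 x 42 mm; loose; origin at the centre of its underside, z up
- dish: bystander: small white bowl, 90 mm across, 30 mm high; loose; origin at the centre of its underside, z up
- watch_box: bystander: closed wooden watch box, 75 x 55 x 45 mm; loose; origin at the centre of its underside, z up
- gift_box: bystander: closed card gift box, 94 x 74 x 40 mm; loose; origin at the centre of its underside, z up
- frame: bystander: framed brooch lying flat, 110 x 85 x 12 mm; loose; origin at the centre of its underside, z up
- spectacle_case: bystander: closed spectacle case lying flat, 60 x 130 x 32 mm; loose; origin at the centre of its underside, z up
- polish_jar: bystander: closed glass jar, 52 mm across, 50 mm high; loose; origin at the centre of its underside, z up

How it is judged:
On the way, in this order (a step that is already met when the one before it is completed fails the run):
1. the lid is fully shut (below 0.03 rad) with the fastener not yet turned (below 0.6 rad) (value of joint lid below 0.03 rad and value of joint cam below 0.6 rad), for 0.1 s.
2. the fastener is turned to its locked position (above 1.45 rad) with the lid shut (value of joint lid below 0.03 rad and value of joint cam above 1.45 rad), for 0.2 s.
At the end, for the whole second after the job is handed in: the lid is shut (joint below 0.03 rad) and the fastener is locked (joint above 1.45 rad of 1.571), with every bystander within 30 mm of where it stood (all of step 2); the robot touches nothing.
It fails at once if any of the seven loose goods is pushed more than 30 mm from its place, or lifted (distance of any of ring_box, dish, watch_box, gift_box, frame, spectacle_case, polish_jar from where it was at the start of the episode above 0.03 m).
It fails at once if the lid is lifted or swung further open (beyond 0.75 rad) instead of being pushed down (value of joint lid above 0.75 rad).
It fails at once if the fastener is turned (past 0.9 rad) while the lid still stands open (above 0.06 rad) (value of joint cam above 0.9 rad and value of joint lid above 0.06 rad).
It also fails if it takes over 48 s, if anything falls off the work surface, if the arm or the gripper's body presses on something with over 40 N, if the wrist force passes 120 N, or if a joint passes its speed limit or range.

## Working session

There is one attempt and no reset: what is moved stays moved. The work goes in short steps, Python scripts to look and compute and a shell command to move; the robot and the scene stay as the last step left them, time stands still between calls to the robot, and variables do not carry over. Pictures are saved under pics/ and viewed, about 8 in all and at most 12, crops included, and the job is handed in when it is done.

```bash
mkdir -p pics; ls
cat > h.py <<'E'
import numpy as np, cv2
from scipy.spatial.transform import Rotation as R
from plant import env
def pose():
    s=env.read_state(); T=np.eye(4); T[:3,:3]=R.from_euler('xyz',s['orientation']).as_matrix(); T[:3,3]=s['eef_pos']; return T
def cam(name):
    c=env.get_calibration(name); K=np.array(c['intrinsics'])
    if 'tool_from_camera' in c: T=pose()@np.array(c['tool_from_camera'])
    else:
        T=np.eye(4); T[:3,:3]=R.from_euler('xyz',c['attitude']).as_matrix(); T[:3,3]=c['xyz']
    im,d=env.camera(name); return im,d,K,T
def cloud(d,K,T):
    v,u=np.mgrid[:480,:640]; P=np.stack([(u-K[0,2])/K[0,0]*d,(v-K[1,2])/K[1,1]*d,d],-1)
    return P@T[:3,:3].T+T[:3,3]
def save(n,im): cv2.imwrite('pics/'+n,im[...,::-1])
E
python3 - <<'E'
from h import *
s=env.read_state();print(s)
for n in ('scene','side','wrist'):
    im,d,K,T=cam(n); save(n+'0.png',im); np.savez(n+'0.npz',im=im,d=d,K=K,T=T); print(n,K[0,0],T.round(3).tolist())
a=[cv2.imread('pics/%s0.png'%n) for n in('scene','side')]
E
```

```text
pics
{'time_s': 0.0, 'joint_pos': array([ 1.07172796e+00,  5.28803982e-02,  1.40171755e+00,  2.97540500e-06,
        1.68860099e+00, -7.02989545e-02]), 'joint_vel': array([-0.00063053,  0.00222796,  0.00127975,  0.00056929,  0.00096501,
       -0.00151625]), 'tau': array([-2.09659338e-03, -3.81664824e+01, -3.60187805e+01, -3.07471946e-04,
        6.17054669e-03, -2.71821767e-05]), 'eef_pos': array([0.2181051 , 0.47722461, 0.23045321]), 'orientation': array([-3.14147688e+00,  1.60210976e-03,  1.14202735e+00]), 'contact_force': array([-0.34668104, -0.83566008,  0.70617565]), 'wrist_torque': array([-0.00883891,  0.01890647,  0.00894406]), 'grip_width': 0.9994752563021763}
scene 577.1059931022768 [[-0.454, 0.741, -0.494, 1.2], [0.891, 0.386, -0.241, 0.355], [0.012, -0.549, -0.836, 1.143], [0.0, 0.0, 0.0, 1.0]]
side 524.2187407157616 [[0.936, -0.276, 0.219, 0.318], [-0.352, -0.724, 0.593, -0.596], [-0.005, -0.633, -0.775, 0.93], [0.0, 0.0, 0.0, 1.0]]
wrist 406.3927553555006 [[0.415, 0.862, 0.291, 0.144], [0.91, -0.393, -0.135, 0.51], [-0.002, 0.32, -0.947, 0.373], [0.0, 0.0, 0.0, 1.0]]
```

View pics/scene0.png

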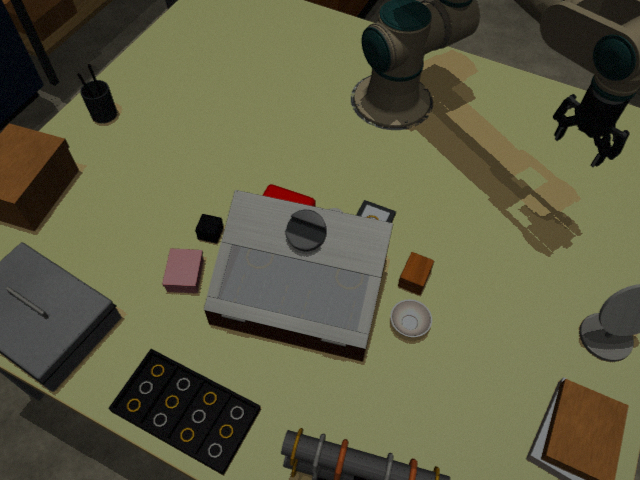

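View pics/side0.png

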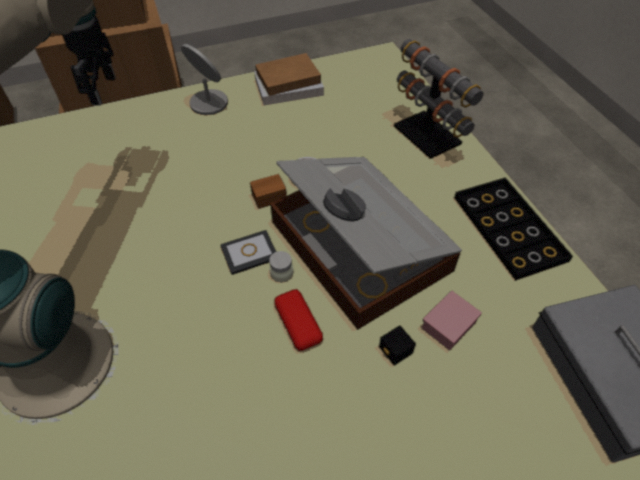

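The scene view shows the open lid, with its band between about (235,192) and (391,222) and the fastener near (306,229). The side view shows the fastener near (345,204), with the goods close to the case's front and sides.

Run:
```python
from h import *
z=np.load('scene0.npz'); im,d,K,T=[z[k] for k in('im','d','K','T')]; P=cloud(d,K,T)
m=np.zeros((480,640),np.uint8); cv2.fillPoly(m,[np.array([[240,200],[384,227],[380,268],[228,238]])],1)
g=im.max(-1).astype(int); print('bright',np.percentile(g[m>0],[5,25,50,75]))
cv2.circle(m,(306,229),26,0,-1)
Q=P[(m>0)&(d>0)]; c=np.median(Q,0)
for _ in range(4):
    c=Q.mean(0); n=np.linalg.svd(Q-c,full_matrices=False)[2][2]; n*=np.sign(n[2]); r=(Q-c)@n; Q=Q[abs(r)<max(2*r.std(),.002)]
print('n',n,'c',c,'std',r.std(),'angle',np.arccos(n[2]),'yaw of back dir', np.degrees(np.arctan2(n[1],n[0]))-180)
# corners: ray onto plane
def ray(u,v,n,c):
    w=T[:3,:3]@[(u-K[0,2])/K[0,0],(v-K[1,2])/K[1,1],1]; o=T[:3,3]; return o+w*((c-o)@n)/(w@n)
for p in [(235,192),(391,222),(386,275),(220,243),(306,229)]: print(p,ray(*p,n,c).round(3))
# fastener: points above plane 
hh=(P-c)@n; reg=np.zeros_like(m); cv2.circle(reg,(306,225),40,1,-1)
top=(reg>0)&(hh>.012)&(hh<.03); t=P[top]; print('head n',top.sum(),t.mean(0),np.percentile(hh[top],[5,50,95]))
# lid outline extents
h=n-0; back=np.array([-n[0],-n[1],0]); back/=np.linalg.norm(back); yv=np.cross([0,0,1],back); bl=np.cross(yv,n)
L=(abs(hh)<.004)&(P[...,2]>.06)&(np.linalg.norm(P-c,axis=-1)<.3)
q=P[L]-c; print('along',np.percentile(q@bl,[.5,99.5]),'across',np.percentile(q@yv,[.5,99.5]))
print('yaw',np.degrees(np.arctan2(back[1],back[0])))
# scan for goods: table-level objects
for nm in('scene','side'):
    z=np.load(nm+'0.npz');PP=cloud(z['d'],z['K'],z['T'])
    pts={'scene':dict(ring=(208,225),gift=(183,268),watch=(417,270),dish=(410,320)),'side':dict(jar=(281,260),spec=(298,318),frame=(249,250),ring=(397,340),watch=(268,187))}[nm]
    for k,(u,v) in pts.items(): print(nm,k,PP[v,u].round(3))
```

```text
bright [ 34. 113. 118. 121.]
n [0.40133182 0.09071842 0.91142906] c [0.60997004 0.05164742 0.1572265 ] std 0.001738865677804975 angle 0.4240523443330302 yaw of back dir -167.26272642545086
(235, 192) [ 0.6   -0.129  0.18 ]
(391, 222) [0.521 0.194 0.182]
(386, 275) [0.614 0.229 0.138]
(220, 243) [ 0.701 -0.11   0.133]
(306, 229) [0.604 0.042 0.161]
head n 727 [0.61621598 0.04714764 0.17844084] [0.01681059 0.02149247 0.02559863]
along [-0.19971515  0.05867498] across [-0.16196126  0.17458386]
yaw -167.26272642545086
scene ring [ 0.624 -0.205  0.037]
scene gift [ 0.747 -0.191  0.037]
scene watch [0.517 0.273 0.044]
scene dish [0.618 0.303 0.007]
side jar [0.471 0.044 0.047]
side spec [ 0.462 -0.09   0.03 ]
side frame [0.419 0.119 0.015]
side ring [ 0.618 -0.206  0.04 ]
side watch [0.511 0.266 0.039]
```

Two readings put the lid at about 0.42 rad, the case yaw near 13° and the hinge middle near (0.787, 0.086). The shut-lid fastener axis would then be near (0.588, 0.040). I'll move above the left part of the band with the fingers shut.

```bash
python3 -m jog '[[-20,55,0,8],[-40,110,0,-8],[-65,170,0,-15],[-85,230,0,-23],[-105,285,0,-38]]' 1; python3 -m jog '[[0,0,0,0]]'
python3 - <<'E'
from h import *
s=env.read_state(); T=pose(); print(s['eef_pos'],np.degrees(s['orientation']),s['joint_pos'].round(2))
print((T[:3,:3].T@(np.array([.561,.135,.225])-T[:3,3])*1000).round(), 'yaw to go (spin)',np.degrees(s['orientation'][2])-103)
E
```

```text
time_s: 0.78
eef_pos: [0.4156, 0.2816, 0.2311]
orientation: [-3.141, -0.0, 1.672]
contact_force: [0.4, 1.3, 0.3]
grip_width: -0.002
time_s: 0.9
eef_pos: [0.4165, 0.2805, 0.2308]
orientation: [-3.141, 0.001, 1.663]
contact_force: [-0.4, 0.0, 0.2]
grip_width: 0.001
[0.41651069 0.28052723 0.2308035 ] [-1.79970489e+02  4.56689497e-02  9.53052198e+01] [ 0.52 -0.01  1.47 -0.    1.69 -1.14]
[-158.  130.    6.] yaw to go (spin) -7.6947801768171615
```

```bash
python3 -m jog '[[-40,32,0,-8],[-80,65,0,-8],[-120,98,0,-8],[-158,130,0,-8],[-158,130,0,-8]]'
python3 - <<'E'
from h import *
env.camera('wrist')
im,d,K,T=cam('wrist'); save('w1.png',im); s=env.read_state(); print(s['eef_pos'],np.degrees(s['orientation']),s['contact_force'])
P=cloud(d,K,T); np.savez('w1.npz',P=P,im=im,d=d)
E
```

```text
time_s: 1.52
eef_pos: [0.5601, 0.1367, 0.2302]
orientation: [-3.14, 0.0, 1.802]
contact_force: [-0.0, 0.6, -0.4]
grip_width: -0.002
[0.55871899 0.13893518 0.23085205] [-1.79940553e+02 -3.84600686e-02  1.03450963e+02] [0.28468349 0.51782352 0.5119243 ]
```

View pics/w1.png

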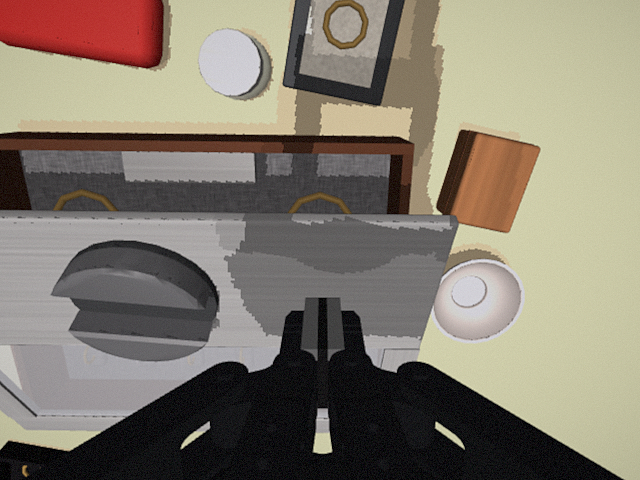

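The wrist view shows the shut fingertips at about (322,300), over the solid band. They are right of the fastener head, which spans (50–218, 240–360), and behind the lid's front edge at row 216. I'll push down now.

```bash
python3 -m jog '[[0,0,25,0],[0,0,45,0],[0,0,60,0],[0,0,75,0],[0,0,90,0]]'; python3 -m jog '[[0,0,12,0],[0,0,24,0],[0,0,36,0],[0,0,48,0],[0,0,55,0]]'; python3 -m jog '[[0,0,4,0],[0,0,8,0],[0,0,8,0]]'
```

```text
time_s: 2.25
eef_pos: [0.5591, 0.1387, 0.1409]
orientation: [3.141, -0.0, 1.807]
contact_force: [1.0, -0.2, 0.2]
grip_width: 0.002
time_s: 2.88
eef_pos: [0.5589, 0.1381, 0.0853]
orientation: [-3.141, -0.0, 1.806]
contact_force: [0.3, -0.6, 0.4]
grip_width: 0.001
time_s: 3.25
eef_pos: [0.5591, 0.1383, 0.0782]
orientation: [-3.142, -0.0, 1.806]
contact_force: [0.4, 0.1, 1.2]
grip_width: 0.001
```

```bash
python3 -m jog '[[0,0,3,0],[0,0,5,0],[0,0,5,0],[0,0,5,0]]';  python3 - <<'E'
from h import *
im,d,K,T=cam('scene'); save('s1.png',im)
s=env.read_state(); print(s['eef_pos'],s['contact_force'])
im,d,K,T=cam('wrist'); save('w2.png',im)
P=cloud(d,K,T)
m=(abs(P[...,2]-.075)<.03)&(d>0); print(np.percentile(P[m][:,2],[5,25,50,75,95]))
E
```

```text
time_s: 3.75
eef_pos: [0.5594, 0.1383, 0.075]
orientation: [3.14, 0.0, 1.806]
contact_force: [-4.0, -0.4, 8.2]
grip_width: -0.001
[0.55945812 0.13829372 0.07502158] [-4.09750576  0.30142825  9.26480939]
[0.0493582  0.07396817 0.07475806 0.08044311 0.09680025]
```

View pics/s1.png

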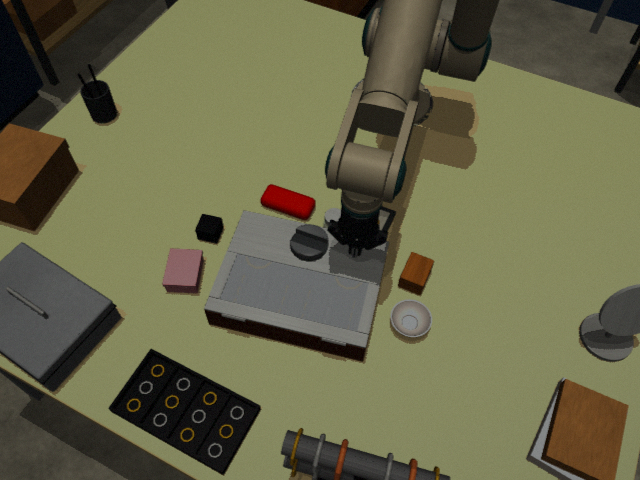

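The lid is level: the fingertips are at z 0.075 with 9 N, and the scene view shows it shut with the fastener at (309,242). I'll press slightly harder to confirm, then lift and look at the fastener.

```bash
python3 -m jog '[[0,0,3,0],[0,0,3,0],[0,0,3,0]]'; python3 -m jog '[[0,0,-30,0],[0,0,-70,0],[30,0,-90,0],[60,0,-90,0],[60,0,-90,0]]'; python3 -m jog '[[0,0,0,0]]'
python3 - <<'E'
from h import *
im,d,K,T=cam('wrist'); save('w3.png',im); P=cloud(d,K,T); s=env.read_state(); print(s['eef_pos'],s['orientation'])
np.savez('w3.npz',P=P,im=im,d=d,K=K,T=T)
a=np.radians(13); b=np.array([np.cos(a),np.sin(a)]); y=np.array([-b[1],b[0]])
q=P[...,:2]-[.588,.040]; u=q@b; v=q@y; z=P[...,2]
near=(np.hypot(u,v)<.065)&(d>0)
top=near&(z>.092)&(z<.103); lid=(np.hypot(u,v)<.12)&(d>0)&(abs(z-.075)<.006)
print('lid z',np.median(z[lid]),'top z',np.median(z[top]),top.sum())
pts=P[top][:,:2].astype(np.float32); (c,r)=cv2.minEnclosingCircle(pts); print('circle',c,r)
fl=near&(z>.079)&(z<.088)&(np.hypot(u,v)<.036)
f=P[fl][:,:2]; print('floor',f.mean(0),len(f),'z',np.median(z[fl])); w,V=np.linalg.eigh(np.cov(f.T)); print('slot dir deg',np.degrees(np.arctan2(V[1,1],V[0,1])),w)
np.save('top.npy',P[top])
E
```

```text
time_s: 4.22
eef_pos: [0.5595, 0.1383, 0.0749]
orientation: [3.14, 0.0, 1.806]
contact_force: [-15.2, -3.7, 25.3]
grip_width: -0.001
time_s: 4.85
eef_pos: [0.5447, 0.1981, 0.1606]
orientation: [3.141, -0.0, 1.809]
contact_force: [0.4, -0.1, -0.9]
grip_width: -0.002
time_s: 4.97
eef_pos: [0.5452, 0.1961, 0.16]
orientation: [-3.141, 0.0, 1.806]
contact_force: [-0.0, -1.3, -1.2]
grip_width: -0.004
[0.54524551 0.1958269  0.15997602] [-3.14109508e+00  2.90501248e-04  1.80550033e+00]
lid z 0.07436822722942113 top z 0.09650954170902602 7292
circle (0.5844700932502747, 0.038945138454437256) 0.04236111417412758
floor [0.58879696 0.04328819] 5125 z 0.0808719392044327
slot dir deg 95.76418625165236 [6.80213598e-05 3.36979529e-04]
```

View pics/w3.png

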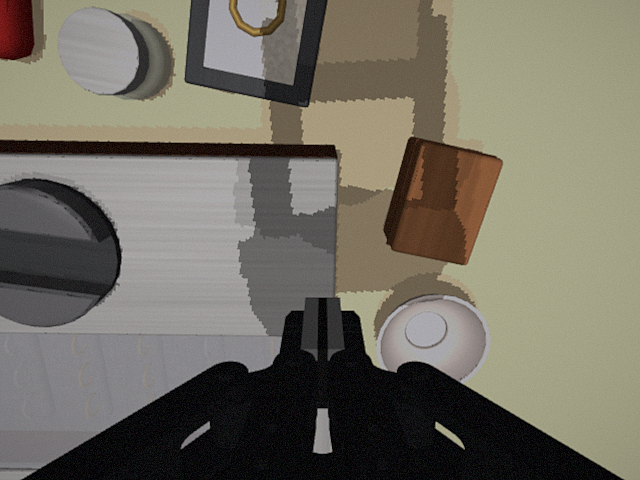

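The view shows the lid shut, at z 0.0744 in the depth image. The head is cut by the left picture edge, with the slot running through about (60,258). My sideways shift went the wrong way, which did no harm. I'll go over the fastener and measure it whole.

```bash
python3 -m jog '[[-40,30,0,0],[-80,60,0,0],[-122,90,0,0],[-163,120,0,0],[-163,120,0,0]]' 0.06; python3 -m jog '[[0,0,0,0]]'
cat > m.py <<'E'
from h import *
import sys
im,d,K,T=cam('wrist'); save(sys.argv[1],im); P=cloud(d,K,T); s=env.read_state(); print(s['eef_pos'],np.degrees(s['orientation'][2]),s['grip_width'])
z=P[...,2]; rr=np.hypot(P[...,0]-.587,P[...,1]-.04); v=np.mgrid[:480,:640][0]
head=(rr<.065)&(z>.0925)&(z<.103)&(d>0)
lid=(rr<.12)&(abs(z-.075)<.008)&(d>0); print('lid z',np.median(z[lid]))
hull=cv2.convexHull(P[head][:,:2].astype(np.float32)); c,r=cv2.minEnclosingCircle(hull); print('circle',c,r,head.sum())
fl=(np.hypot(P[...,0]-c[0],P[...,1]-c[1])<.034)&(z>.079)&(z<.087)&(d>0); f=P[fl][:,:2]
w,V=np.linalg.eigh(np.cov(f.T)); print('floor mean',f.mean(0),len(f),'dir',np.degrees(np.arctan2(V[1,1],V[0,1]))%180)
# slot walls: edges of cheeks across
h=P[head][:,:2]-c
for deg in range(-6,7,2):
    a=np.arctan2(V[1,1],V[0,1])+np.radians(deg); n=np.array([-np.sin(a),np.cos(a)]); t=h@n
    print(deg,'gap', t[t<0].max().round(4) if (t<0).any() else None,t[t>0].min().round(4) if (t>0).any() else None)
E
python3 m.py w4.png
```

```text
time_s: 5.65
eef_pos: [0.7011, 0.0617, 0.1576]
orientation: [-3.139, 0.0, 1.801]
contact_force: [-0.7, 0.1, -0.3]
grip_width: 0.466
time_s: 5.78
eef_pos: [0.6996, 0.0655, 0.1598]
orientation: [-3.141, -0.0, 1.805]
contact_force: [-0.4, 0.1, -0.1]
grip_width: 0.472
[0.69946943 0.06614889 0.16042067] 103.48520044078892 0.46890484853273845
lid z 0.0742748713113813
circle (0.6009018421173096, 0.03842150792479515) 0.038587845861911774 6814
floor mean [0.58782731 0.03786216] 6557 dir 97.21560831352933
-6 gap -0.0 0.0
-4 gap -0.0 0.0
-2 gap -0.0 0.0
0 gap -0.0 0.0
2 gap -0.0 0.0
4 gap -0.0 0.0
6 gap -0.0 0.0
```

View pics/w4.png

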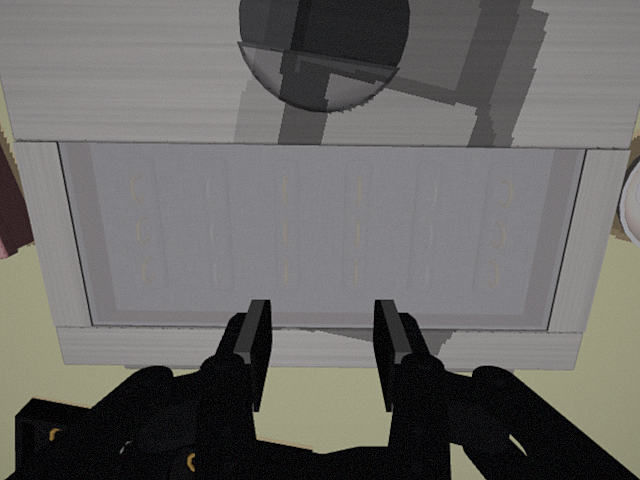

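I overshot to the back: the head is at the top edge, near (325,40), and the slot is only partly visible. I'll come 75 mm forward and measure once more.

```bash
python3 -m jog '[[0,-40,0,0],[0,-75,0,0],[0,-75,0,0]]'; python3 -m jog '[[0,0,0,0]]'; python3 m.py w5.png
```

```text
time_s: 6.2
eef_pos: [0.6246, 0.0491, 0.161]
orientation: [-3.141, -0.0, 1.807]
contact_force: [-0.5, 0.2, -0.2]
grip_width: 0.466
time_s: 6.32
eef_pos: [0.6272, 0.0493, 0.1616]
orientation: [3.139, 0.0, 1.807]
contact_force: [0.4, -0.4, 0.6]
grip_width: 0.471
[0.62747561 0.04920701 0.16132212] 103.53350228943319 0.4652810819500523
lid z 0.07445754246066716
circle (0.5850030779838562, 0.036942049860954285) 0.04230406507849693 10960
floor mean [0.58577728 0.03679594] 6807 dir 94.91234789050878
-6 gap -0.0112 0.0123
-4 gap -0.0125 0.0136
-2 gap -0.0139 0.015
0 gap -0.0151 0.0162
2 gap -0.0142 0.015
4 gap -0.013 0.0138
6 gap -0.0116 0.0125
```

View pics/w5.png

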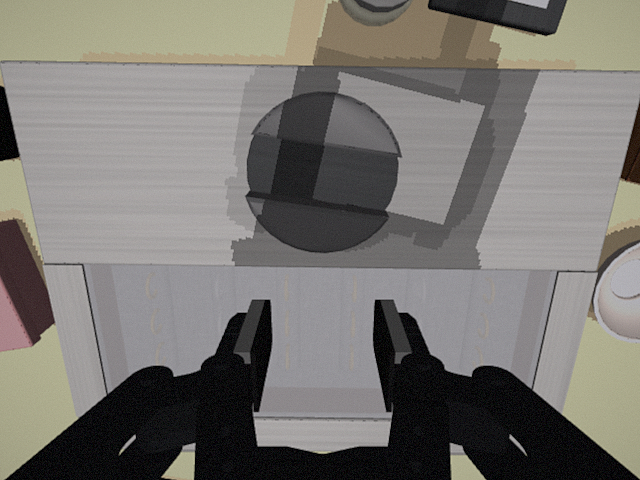

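The whole head is visible, centred near (322,172), with the slot tilted slightly. The measured radius is 42.3 mm (should be 42) and the slot gap 31.3 mm (should be 32). The axis is at (0.5853, 0.0369), the slot direction is 94.9°, and the cam is at about 0.14 rad. I'll move over it and go in with both fingertips along the slot.

```bash
python3 -m jog '[[-2,-44,0,8.6],[-2,-44,20,8.6],[-2,-44,40,8.6],[-2,-44,55,8.6],[-2,-44,58,8.6]]'; python3 -m jog '[[0,0,7,0],[0,0,14,0],[0,0,19,0],[0,0,19,0]]'; python3 -m jog '[[0,0,2,0],[0,0,4,0],[0,0,4,0]]'
```

```text
time_s: 7.0
eef_pos: [0.5845, 0.0366, 0.1012]
orientation: [-3.14, -0.0, 1.656]
contact_force: [-0.5, 0.7, 0.2]
grip_width: 0.47
time_s: 7.5
eef_pos: [0.5844, 0.0363, 0.0829]
orientation: [-3.141, -0.0, 1.656]
contact_force: [-0.5, -0.5, 0.8]
grip_width: 0.47
time_s: 7.88
eef_pos: [0.5847, 0.0364, 0.0795]
orientation: [3.141, -0.0, 1.656]
contact_force: [0.6, -0.3, 1.2]
grip_width: 0.47
```

The fingertips are in the slot with no contact force. I'll turn clockwise (positive spin).

```bash
python3 -m jog '[[0,0,0,6],[0,0,0,12],[0,0,0,18],[0,0,0,24],[0,0,0,30]]'; python3 -m jog '[[0,0,0,6],[0,0,0,12],[0,0,0,18],[0,0,0,24],[0,0,0,30]]'; python3 -m jog '[[0,0,0,6],[0,0,0,12],[0,0,0,18],[0,0,0,22]]'; python3 -c "
from h import *
s=env.read_state();print(np.degrees(s['orientation'][2]),s['wrist_torque'],s['contact_force'],s['joint_pos'].round(2))"
```

```text
time_s: 8.5
eef_pos: [0.5841, 0.0364, 0.0795]
orientation: [-3.14, 0.0, 1.129]
contact_force: [-3.8, -0.5, 3.9]
grip_width: 0.469
time_s: 9.12
eef_pos: [0.5832, 0.0371, 0.0795]
orientation: [-3.139, 0.002, 0.606]
contact_force: [-8.9, 2.5, 5.5]
grip_width: 0.471
time_s: 9.62
eef_pos: [0.5828, 0.0378, 0.0794]
orientation: [-3.138, 0.004, 0.224]
contact_force: [-12.3, 5.5, 6.9]
grip_width: 0.472
12.806851733752026 [0.84244541 1.75467539 0.08651499] [-12.29368915   5.47551192   6.85634876] [ 0.    0.32  1.41  0.    1.42 -0.22]
```

```bash
for i in 1; do python3 -m jog '[[0,0,0,4],[0,0,0,8],[0,0,0,8]]'; python3 -c "
from h import *
s=env.read_state();print(np.degrees(s['orientation'][2]),s['wrist_torque'],s['contact_force'])"; python3 -m jog '[[0,0,0,3],[0,0,0,6],[0,0,0,6]]'; python3 -c "
from h import *
s=env.read_state();print(np.degrees(s['orientation'][2]),s['wrist_torque'],s['contact_force'])"; done
```

```text
time_s: 10.0
eef_pos: [0.5827, 0.0379, 0.0794]
orientation: [-3.139, 0.005, 0.086]
contact_force: [-11.8, 5.8, 6.3]
grip_width: 0.468
4.91536345851876 [0.80953542 1.82888511 0.05894435] [-11.76275437   5.75292969   6.33011098]
time_s: 10.38
eef_pos: [0.5827, 0.0383, 0.0795]
orientation: [-3.139, 0.005, -0.017]
contact_force: [-11.8, 6.4, 8.0]
grip_width: 0.472
-0.9562352759951408 [1.01354771 1.75476314 0.93886881] [-11.82848733   6.38326415   7.95077574]
```

The torque jumped from 0.06 to 0.94 N m, so the cam is at its stop. I'll relax the spin, lift straight out and check.

```bash
python3 -m jog '[[0,0,0,-4],[0,0,0,-7],[0,0,-10,-7],[0,0,-30,-7],[0,0,-60,-7]]'; python3 -m jog '[[0,20,-40,0],[0,40,-40,0],[0,55,-40,0],[0,55,-40,0]]'
python3 - <<'E'
from h import *
s=env.read_state(); print(s['eef_pos'],np.degrees(s['orientation'][2]))
im,d,K,T=cam('wrist'); save('w6.png',im)
E
```

```text
time_s: 11.0
eef_pos: [0.5842, 0.0363, 0.1397]
orientation: [-3.141, 0.001, 0.101]
contact_force: [0.3, 0.3, -0.1]
grip_width: 0.468
time_s: 11.5
eef_pos: [0.5897, -0.0193, 0.1778]
orientation: [-3.141, 0.002, 0.101]
contact_force: [-0.1, 0.0, 0.3]
grip_width: 0.47
[ 0.58969893 -0.01931129  0.17781016] 5.767252312657007
```

View pics/w6.png

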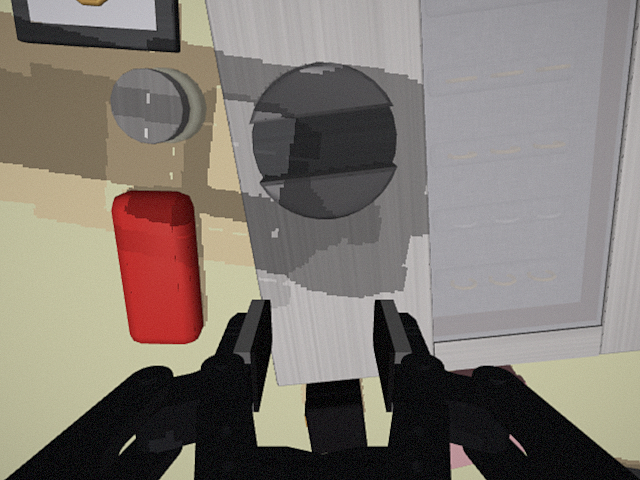

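```bash
python3 m.py w7.png
python3 - <<'E'
from h import *
for nm in('scene','side'):
    im,d,K,T=cam(nm);PP=cloud(d,K,T); Q=cloud(np.load(nm+'0.npz')['d'],K,T)
    pts={'scene':dict(ring=(208,225),gift=(183,268),watch=(417,270),dish=(410,320)),'side':dict(jar=(281,260),spec=(298,318),frame=(249,250))}[nm]
    for k,(u,v) in pts.items(): print(nm,k,(PP-Q)[v,u].round(3))
    save(nm+'9.png',im)
E
```

```text
[ 0.58979659 -0.01814019  0.17809008] 5.859868918924489 0.47106277308816447
lid z 0.07427592749039619
circle (0.5851603150367737, 0.036896660923957825) 0.0421685092151165 10053
floor mean [0.58542527 0.03662519] 6411 dir 12.67069083519712
-6 gap -0.0122 0.0117
-4 gap -0.0135 0.0131
-2 gap -0.0148 0.0144
0 gap -0.0161 0.0155
2 gap -0.0148 0.0143
4 gap -0.0134 0.013
6 gap -0.0121 0.0116
scene ring [0.003 0.002 0.005]
scene gift [0.001 0.001 0.002]
scene watch [0.001 0.    0.002]
scene dish [0.002 0.    0.003]
side jar [-0.    -0.001  0.001]
side spec [-0.    -0.001  0.001]
side frame [ 0.     0.002 -0.003]
```

The slot now runs front to back at 12.7°, matching the case yaw of about 13°. The lid top is at 74.3 mm, the goods haven't moved, and the arm is clear. I'll hand in.

```bash
python3 -c "
from h import *
print(env.finish_job(), env.read_state()['time_s'])"
```

```text
the job is handed in; nothing more can be done
the job is handed in; nothing more can be done
```

The case is shut and locked, and I handed the job in at about 12 s of the 48 s allowed; no verdict was reported.

**What I did:** I pushed the lid down with the shut fingertips on the band left of the fastener until it met its stop (25 N at z = 75 mm). I then set both fingertips, partly open, in the slot and turned clockwise until the torque jumped from 0.06 to 0.94 N m at the stop. After that I backed off and lifted clear.

**Last checks:**
- **Lid:** its top face is at 74.3 mm, where shut is 75 mm.
- **Fastener:** the slot direction is 12.7°, against a case yaw of about 13°. That puts the cam within about a degree of fully locked.
- **Goods:** depth at a spot on each of the seven changed by 6 mm or less.
- **Contact:** the arm stood clear, with force readings near zero.

No check failed. While lining up over the fastener I moved the wrong way once and overshot once, both in free air. A side force of about 13 N built up during the turn because the fingers sat slightly off centre.

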